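Plant the wooden tulip in the hidden flower frog

ROBOT

A 6-joint arm with a two-finger parallel gripper is mounted at the origin on the work surface. World frame = base frame: x ahead of the robot, y to its left, z up, the work surface at z = 0. Lengths are in mm, angles in rad, forces in N, time in s.
With the tool pointing down it reaches from about 350 to 975 mm from the base axis. Payload 7.1 kg.
Tool frame: the origin (TCP) lies between the finger pads; the fingertips stand 14 mm ahead of it and the grasp point (between the pads) lies 5 mm behind it; z points along the fingers, y is the direction in which the jaws open and shut (so a half turn about z gives the same grasp; the last joint's range is limited). The gripper opens to 88 mm and grips with 3 to 60 N. Pads are 20 mm wide; open, the fingers measure 115 mm over their backs; the gripper's body (75 mm by 178 mm) begins 61 mm behind the grasp point.
Start: joints at [1.248, 0.423, 1.63, -0, 1.089, -0.019], TCP at [186.936, 596.372, 236.675] pointing down, gripper open.
Joint ranges: [-3, 3], [-0.9, 2.11], [0.09, 2.58], [-1.31, 4.45], [0.11, 2.69], [-2.54, 2.54]. Speed limits (rad/s): [2.39, 2.39, 3.01, 3.14, 3.14, 3.14].

INTERFACE

Orientations are given as a rotation vector (axis times angle).
In Python, from workcell import get_obs, get_image, calibration, close_job, regions_of, place_of gives the robot as it stands.
- The arm moves only by the tool move_arm, never from a script. Its argument "deltas" is a list of rows, each a list of 5 numbers: the closure in counts, from 0 (fully open) to 255 (shut), then the shift along the tool's x, y, z in m, then the turn about the tool's z in rad. In form: [[grip, x, y, z, roll], ...]. A call has 1 to 5 rows; each row is the pose to reach, as a shift and turn from the pose commanded when the call began, along the tool's axes at that moment; what a row does not reach only later rows make up. A row lasts 1/12 s, in which the tool goes at most 41.7 mm and 7.16 degrees, less where a joint would pass 70% of its speed; a pose out of reach is approached as far as the arm can. A call with a gripper value outside its range is refused whole. The fingers move at their own pace and stop on an object; the grip force is fixed at half the most. Time passes only in rows, so rows that repeat a pose let the fingers close. It gives the time, the measured TCP pose, the force and the opening at its end, in the units of the state.
- get_obs(): the state, without advancing time (a new reading comes with each control period).
- get_image(name): name is "scene" or "top"; returns the picture (480x640x3 uint8, blue, green, red); there is no depth.
- calibration(name): a dict with "intrinsics" (3x3 intrinsics, pixels), "world_to_cam" (4x4, takes a point from world to camera coordinates). Camera axes: x right, y down, z forward; pixel columns grow to the right and rows downward; lengths in mm; the calibration is good to about 2 mm. A picture is of the moment at which its call begins. calibration takes no time and is no camera call.
- close_job(): hands the job in, once; it reports no verdict.
Trained networks look in the newest picture that a camera, given by its name, has taken for a name from the list of things; names that differ only in an ending like _2 or _b are one class to them, and where a whole thing is asked for, a point or a joint stands for the part that bears it (a point fixed in the world has none). Each returns a list of dicts, best first, with "conf" (0 to 1); they miss things now and then, are a little off and sometimes report something else, mostly with a low value. They report only what shows in the picture. A call takes as long as a camera call. They do not tell look-alikes from the thing itself.
- regions_of(camera, name): "region" (480x640 bool, what is visible of it).
- place_of(camera, name): "location" ([x, y, z] in mm, in world coordinates, good to about 4 mm: a listed point, or the origin of a listed thing).
The state is a dict: "t": time; "qpos": joint angles; "qvel": joint speeds; "joint_torque": joint torques, N m; "ee_pos": TCP position; "orientation": TCP orientation; "ft_force": force on the tool from outside, world axes, zero at the start; "moment": the same for the moment, N m; "width": finger opening in mm.
Only numpy, scipy, OpenCV 4.12 (cv2) and the standard library are available. Lean on these libraries where they do the work, as an engineer would, in place of code of your own. Each camera call takes 0.05 s, during which the arm holds its last target.

TASK

Draw the wooden tulip up out of the small glass vase and plant it in the round stoneware vase nearby: deep inside, out of sight, lies a flower frog with three stem holes, so you will have to feel for one by sweeping the stem tip lightly over the frog in a growing spiral until it drops in. Keep hold of the tulip until it has dropped into a hole; when you have let go it must be fully home and stand upright on its own. Do not press hard on the stoneware, leave both vases standing where they are, and leave the other things on the ledge alone.

Things in the scene. Friction and masses are not known exactly. Their poses are not given: they have to be found in the camera images.
- tulip: rigid turned wooden tulip, 35 g: straight round stem 9 mm in diameter with a hemispherical foot, head 34 mm in diameter on top. Origin: lowest point of the stem, on its axis; z runs along the stem to the head. Bare stem from 0 to 136 mm, head 136 to 184 mm. Starts standing on the floor of the glass vase's bore, leaning a few degrees at most. Grip the stem 115 to 125 mm up, just under the head.
- stem_tip (a point): lowest point of the tulip's stem (the tulip's origin)
- glass_vase: small solid clear-glass bud vase, loose, a square block 54 x 54 mm, 62 mm tall, 0.45 kg, with one upright round bore 11 mm in diameter and 50 mm deep in the middle of its top. Origin at the centre of its underside, z up.
- vase: round white stoneware vase, loose but heavy (1.4 kg), 90 mm tall, 78 mm across the belly. Origin: centre of its underside, z up. Filling its bottom and bedded fast lies a dark iron flower frog; its flat top is 34 mm above the vase's underside. It has three upright blind holes 11.5 mm in diameter, 22 mm deep (hole floor 12 mm above the vase's underside); any one will do.
- vase_mouth (a point): centre of the vase's round mouth, level with the rim, 90 mm above its underside; mouth 42 mm in inner, 54 mm in outer diameter. The frog's top lies 56 mm below. Its holes are about 17 mm apart around a point a few mm off the vase's axis, turned differently each time, so their places are unknown: all within 13 mm of the axis, one of them within 8 mm.
- key_bowl: bystander: blue glazed key bowl, 120 mm across and 50 mm tall, origin at the centre of its underside
- sunglasses_case: bystander: black plastic sunglasses case, 66 x 160 x 45 mm (its y axis is the long one), origin at the centre of its underside
- bottle_opener: bystander: flat steel bottle opener, 140 mm long and 40 mm wide, 6 mm thick, lying along its x axis, origin about its middle on the underside
Not all that is in view belongs to the job. There is more than one size of the tulip; the job needs the smaller. Leave any blue look-alike of the glass_vase alone.

How it is judged:
By the outcome, as a careful person would: the job done as asked, in the order asked, and still so for the second after the job is handed in, with the robot touching nothing.
It also fails if it takes over 64 s, if anything falls off the work surface, if the arm or the gripper's body presses on something with over 40 N, if the wrist force passes 120 N, or if a joint passes its speed limit or range.

## Working session

There is one attempt and no reset: what is moved stays moved. The work goes in short steps, Python scripts to look and compute and a tool call to move; the robot and the scene stay as the last step left them, time stands still between calls to the robot, and variables do not carry over. Pictures are saved under pics/ and viewed, and the job is handed in when it is done.

Besides the shell and the picture viewer there is one more tool, called after "Call:" by a JSON object that holds its "method" and its "body", one argument or row to a line. move_arm: Moves the arm, as the interface text tells. Its arguments: {"type":"object","properties":{"deltas":{"type":"array","items":{"type":"array","items":{"type":"number"}}}},"required":["deltas"]}

```bash
mkdir -p pics; cat > look.py <<'E'
import cv2,numpy as np
from workcell import *
E
python3 - <<'E'
from look import *
for c in ("scene","top"):
    cv2.imwrite(f"pics/{c}0.png",get_image(c))
    for n in ("tulip","glass_vase","vase_mouth","stem_tip","vase"):
        print(c,n,[(np.round(d["location"]),round(d["conf"],2)) for d in place_of(c,n)])
o=get_obs();print({k:np.round(v,3) for k,v in o.items()})
E
```

```text
scene tulip [(array([458., 189.,   1.]), 0.82)]
scene glass_vase [(array([556., 179.,  -1.]), 0.81), (array([685., 140.,  -3.]), 0.76)]
scene vase_mouth [(array([ 488., -174.,   90.]), 0.78)]
scene stem_tip [(array([459., 186.,   2.]), 0.88)]
scene vase [(array([ 482., -170.,   -4.]), 0.62)]
top tulip [(array([459., 187.,  -3.]), 0.65), (array([555., 178.,   6.]), 0.61)]
top glass_vase [(array([684., 146.,  -1.]), 0.89), (array([552., 179.,  -1.]), 0.69)]
top vase_mouth [(array([ 486., -173.,   90.]), 0.96)]
top stem_tip [(array([453., 193.,   1.]), 0.6)]
top vase [(array([ 488., -172.,    1.]), 0.91)]
{'t': np.float64(0.6), 'qpos': array([ 1.248,  0.423,  1.63 ,  0.   ,  1.089, -0.019]), 'qvel': array([ 0.002,  0.001, -0.001, -0.   , -0.001,  0.   ]), 'joint_torque': array([ 1.0000e-03, -5.4430e+01, -2.7394e+01,  6.4000e-02,  1.7000e-02,
       -0.0000e+00]), 'ee_pos': array([186.925, 596.368, 236.667]), 'orientation': array([-0.475, -3.105,  0.   ]), 'ft_force': array([-0.215,  0.276, -0.696]), 'moment': array([0.024, 0.006, 0.001]), 'width': np.float64(87.944)}
```

View pics/scene0.png

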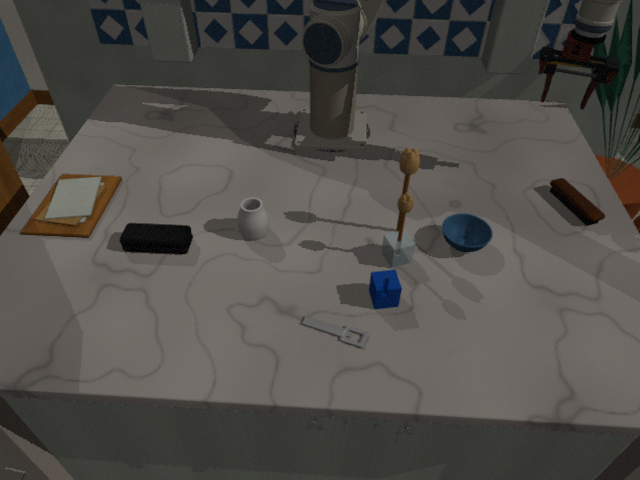

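View pics/top0.png

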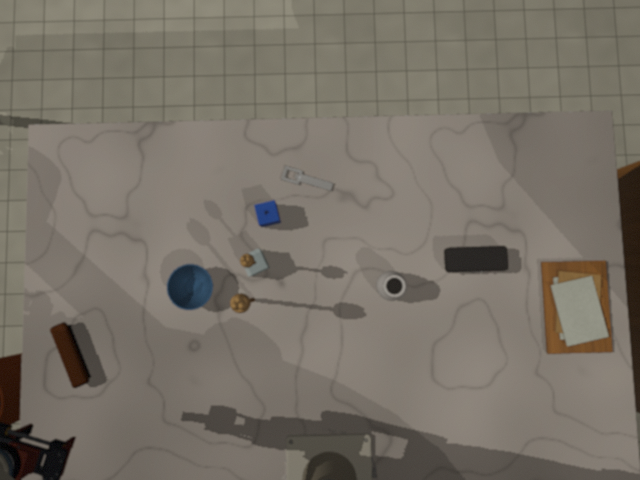

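```bash
python3 - <<'E'
from look import *
s=cv2.imread("pics/scene0.png");t=cv2.imread("pics/top0.png")
a=cv2.resize(s[140:320,340:500],None,fx=3.3,fy=3.3,interpolation=cv2.INTER_CUBIC)
b=cv2.resize(t[190:330,150:420][:,50:150],None,fx=4,fy=4,interpolation=cv2.INTER_CUBIC)
cv2.imwrite("pics/za.png",a);cv2.imwrite("pics/zb.png",b)
for c in ("scene","top"):
    C=calibration(c);K=np.array(C["intrinsics"]);T=np.array(C["world_to_cam"])
    print(c,K.round(1).tolist(),T.round(3).tolist(), (-T[:3,:3].T@T[:3,3]).round())
E
```

```text
scene [[501.5, 0.0, 319.8], [0.0, 501.5, 242.8], [0.0, 0.0, 1.0]] [[-0.06, 0.998, 0.009, 36.673], [0.698, 0.049, -0.715, -360.035], [-0.714, -0.037, -0.699, 1601.897], [0.0, 0.0, 0.0, 1.0]] [1397.   40.  863.]
top [[500.0, 0.0, 322.1], [0.0, 500.0, 234.9], [0.0, 0.0, 1.0]] [[-0.023, -1.0, -0.002, 14.714], [-0.996, 0.023, -0.09, 622.082], [0.09, -0.001, -0.996, 1281.032], [0.0, 0.0, 0.0, 1.0]] [5.040e+02 1.000e+00 1.332e+03]
```

View pics/za.png

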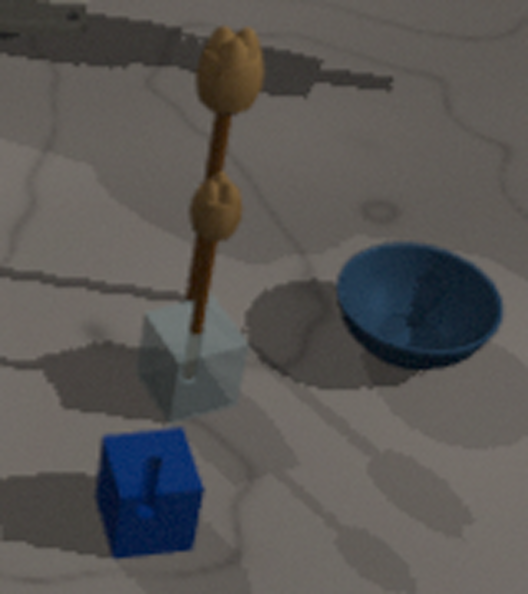

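View pics/zb.png

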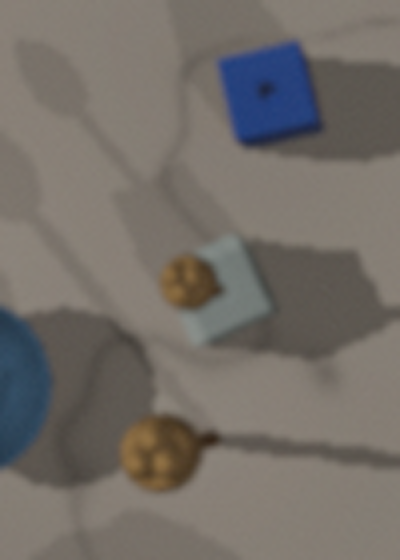

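```bash
cat >> look.py <<'E'
def ray(c,u,v):
    C=calibration(c);K=np.array(C["intrinsics"]);T=np.array(C["world_to_cam"])
    d=T[:3,:3].T@np.linalg.solve(K,[u,v,1.]);return -T[:3,:3].T@T[:3,3],d/np.linalg.norm(d)
def tri(a,b):
    A=np.zeros((3,3));y=np.zeros(3)
    for o,d in(a,b):
        P=np.eye(3)-np.outer(d,d);A+=P;y+=P@o
    p=np.linalg.solve(A,y);return p,[np.linalg.norm((np.eye(3)-np.outer(d,d))@(p-o)) for o,d in(a,b)]
def atz(c,u,v,z):
    o,d=ray(c,u,v);return o+d*(z-o[2])/d[2]
def proj(c,p):
    C=calibration(c);q=np.array(C["intrinsics"])@(np.array(C["world_to_cam"])@np.r_[p,1])[:3];return q[:2]/q[2]
E
python3 - <<'E'
from look import *
print("small",tri(ray("scene",405.5,203.6),ray("top",247,260.5)))
print("big",tri(ray("scene",340+230/3.3,140+70/3.3),ray("top",200+160/4,190+453/4)))
print("entry",atz("scene",340+197/3.3,140+330/3.3,62))
# block top corners scene zoom
for p in [(145,318),(190,300),(243,342),(175,366)]:print("s",atz("scene",340+p[0]/3.3,140+p[1]/3.3,62).round())
for p in [(235,234),(272,312),(195,345)]:print("t",atz("top",200+p[0]/4,190+p[1]/4,62).round())
E
```

```text
small (array([553.88400834, 178.62245379, 167.39914876]), [np.float64(1.9484714009224715), np.float64(1.9484714009224402)])
big (array([457.30429095, 188.46945588, 210.53369286]), [np.float64(1.8326900064690146), np.float64(1.8326900064689682)])
entry [557.74979836 180.58141023  62.        ]
s [548. 145.  62.]
s [527. 177.  62.]
s [568. 212.  62.]
s [594. 164.  62.]
t [588. 162.  62.]
t [538. 139.  62.]
t [518. 188.  62.]
```

```bash
cat >> look.py <<'E'
from scipy.spatial.transform import Rotation as R
def plan(x,y,z,yaw=None):
    o=get_obs();M=R.from_rotvec(o["orientation"]).as_matrix()
    print("pos",np.round(o["ee_pos"],1),"F",np.round(o["ft_force"],1),"M",np.round(o["moment"],2),"w",round(float(o["width"]),1),"t",round(float(o["t"]),2),"q6",np.round(o["qpos"],2))
    print("toolx",M[:,0].round(3),"tooly",M[:,1].round(3),"z",M[:,2].round(3))
    print("delta tool",(M.T@(np.array([x,y,z])-o["ee_pos"])).round(1))
E
python3 - <<'E'
from look import *
plan(556,179,300)
E
```

```text
pos [186.9 596.4 236.7] F [-0.2  0.3 -0.7] M [0.02 0.01 0.  ] w 87.9 t 0.6 q6 [ 1.25  0.42  1.63  0.    1.09 -0.02]
toolx [-0.954  0.299  0.   ] tooly [ 0.299  0.954 -0.   ] z [-0. -0. -1.]
delta tool [-477.  -287.8  -63.3]
```

Call:
{"method": "move_arm", "body": {
  "deltas": [
    [0, -0.16, -0.096, -0.063, -0.304],
    [0, -0.16, -0.096, -0.063, -0.304],
    [0, -0.16, -0.096, -0.063, -0.304],
    [0, -0.16, -0.096, -0.063, -0.304],
    [0, -0.16, -0.096, -0.063, -0.304]
  ]
}}

```text
t: 1.02
ee_pos: [312.4, 455.0, 300.9]
orientation: [-0.0, 3.141, 0.001]
ft_force: [1.1, 0.4, -0.2]
width: 88.0
```

```bash
python3 - <<'E'
from look import *
plan(556,179,300)
E
```

```text
pos [312.4 455.  300.9] F [ 1.1  0.4 -0.2] M [ 0.08 -0.02 -0.  ] w 88.0 t 1.02 q6 [ 0.95  0.24  1.73 -0.    1.17 -0.62]
toolx [-1.    -0.    -0.001] tooly [-0.  1.  0.] z [ 0.001  0.    -1.   ]
delta tool [-243.6 -276.     1. ]
```

Call:
{"method": "move_arm", "body": {
  "deltas": [
    [0, -0.244, -0.276, 0, 0],
    [0, -0.244, -0.276, 0, 0],
    [0, -0.244, -0.276, 0, 0],
    [0, -0.244, -0.276, 0, 0],
    [0, -0.244, -0.276, 0, 0]
  ]
}}

```text
t: 1.43
ee_pos: [449.9, 299.2, 300.0]
orientation: [-0.001, 3.141, 0.001]
ft_force: [-0.0, 0.8, 0.3]
width: 87.6
```

```bash
python3 - <<'E'
from look import *
plan(556,179,300)
E
```

```text
pos [449.9 299.2 300. ] F [-0.   0.8  0.3] M [0.04 0.02 0.04] w 87.6 t 1.43 q6 [ 0.56  0.23  1.76  0.    1.16 -1.01]
toolx [-1.    -0.    -0.001] tooly [-0.  1.  0.] z [ 0.001  0.    -1.   ]
delta tool [-106.  -120.2    0. ]
```

Call:
{"method": "move_arm", "body": {
  "deltas": [
    [0, -0.106, -0.12, 0, 0],
    [0, -0.106, -0.12, 0, 0],
    [0, -0.106, -0.12, 0, 0],
    [0, -0.106, -0.12, 0, 0],
    [0, -0.106, -0.12, 0, 0]
  ]
}}

```text
t: 1.85
ee_pos: [558.5, 176.6, 299.8]
orientation: [0.007, 3.139, -0.002]
ft_force: [0.3, 0.2, -0.3]
width: 87.8
```

```bash
python3 - <<'E'
from look import *
plan(556,179,180)
cv2.imwrite("pics/s1.png",get_image("scene")[120:300,320:520].repeat(3,0).repeat(3,1))
cv2.imwrite("pics/t1.png",get_image("top")[180:340,180:380].repeat(3,0).repeat(3,1))
E
```

```text
pos [558.5 176.6 299.8] F [ 0.3  0.2 -0.3] M [-0.    0.02 -0.01] w 87.8 t 1.85 q6 [ 0.29  0.3   1.66 -0.    1.18 -1.28]
toolx [-1.     0.004 -0.002] tooly [ 0.004  1.    -0.001] z [ 0.002 -0.001 -1.   ]
delta tool [  2.8   2.6 119.8]
```

View pics/s1.png

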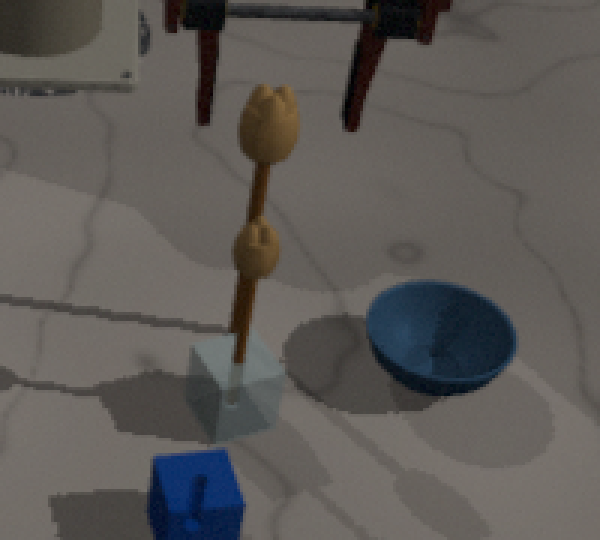

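View pics/t1.png

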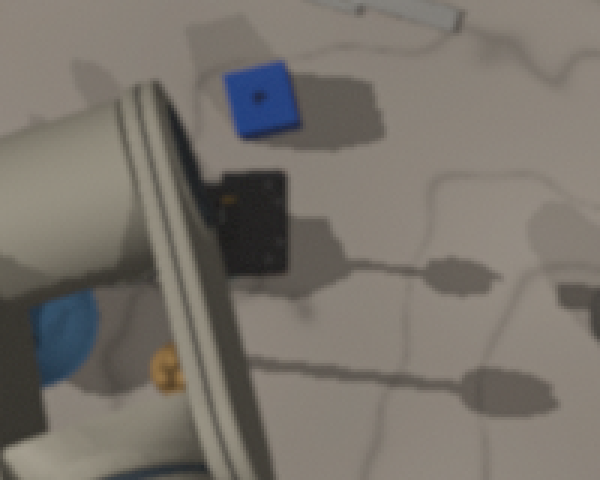

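Call:
{"method": "move_arm", "body": {
  "deltas": [
    [0, 0.001, 0.002, 0.04, 0],
    [0, 0.001, 0.002, 0.08, 0],
    [0, 0.001, 0.002, 0.12, 0],
    [0, 0.001, 0.002, 0.12, 0]
  ]
}}

```text
t: 2.28
ee_pos: [548.2, 182.8, 172.8]
orientation: [0.003, -3.129, 0.005]
ft_force: [-2.3, -0.4, -0.2]
width: 88.0
```

```bash
python3 - <<'E'
from look import *
plan(555,179,131)
cv2.imwrite("pics/s2.png",get_image("scene")[120:300,320:520].repeat(3,0).repeat(3,1))
E
```

```text
pos [548.2 182.8 172.8] F [-2.3 -0.4 -0.2] M [-0.04  0.04  0.01] w 88.0 t 2.28 q6 [ 0.3   0.44  1.77  0.    0.94 -1.27]
toolx [-1.    -0.002  0.012] tooly [-0.002  1.    -0.003] z [-0.012 -0.004 -1.   ]
delta tool [-7.3 -3.6 41.7]
```

View pics/s2.png

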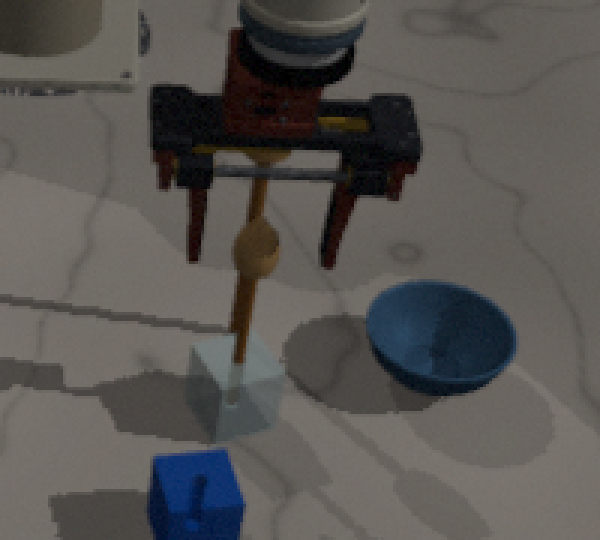

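Call:
{"method": "move_arm", "body": {
  "deltas": [
    [0, 0, 0, 0, 0],
    [0, 0, 0, 0, 0],
    [0, 0, 0, 0, 0],
    [0, 0, 0, 0, 0]
  ]
}}

```text
t: 2.67
ee_pos: [555.1, 183.4, 182.0]
orientation: [-0.001, 3.138, 0.002]
ft_force: [-0.1, -0.0, 0.3]
width: 88.0
```

```bash
python3 - <<'E'
from look import *
plan(555,179,131)
C="scene"
for z in (62,100,136,172): print(z,proj(C,[555,179,z]).round(1), ((proj(C,[555,179,z])-[320,120])*3).round())
for y in (-44,44):print(((proj(C,[555,179+y,166])-[320,120])*3).round())
cv2.imwrite("pics/s3.png",get_image("scene")[120:300,320:520].repeat(3,0).repeat(3,1))
E
```

```text
pos [555.1 183.4 182. ] F [-0.1 -0.   0.3] M [0.01 0.03 0.02] w 88.0 t 2.67 q6 [ 0.3   0.43  1.76  0.    0.94 -1.27]
toolx [-1.    -0.    -0.004] tooly [-0.     1.     0.001] z [ 0.004  0.001 -1.   ]
delta tool [ 0.3 -4.5 51. ]
62 [398.9 239.1] [237. 357.]
100 [401. 227.] [243. 321.]
136 [403.  214.9] [249. 285.]
172 [405.1 202.3] [255. 247.]
[193. 251.]
[316. 256.]
```

View pics/s3.png

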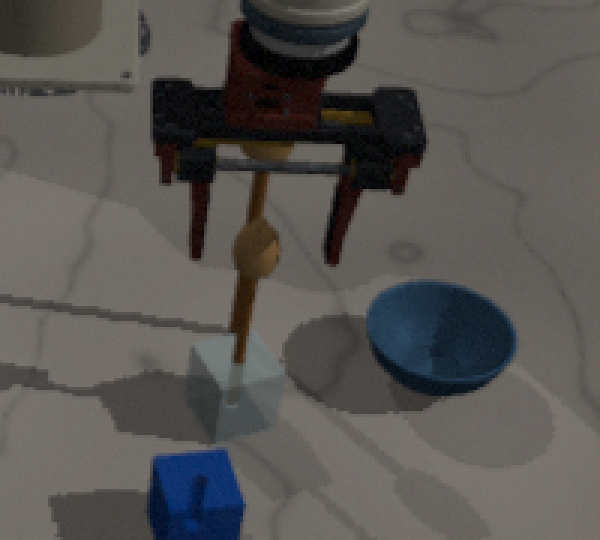

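Call:
{"method": "move_arm", "body": {
  "deltas": [
    [0, 0, -0.004, 0.02, 0],
    [0, 0, -0.004, 0.04, 0],
    [0, 0, -0.004, 0.044, 0],
    [0, 0, -0.004, 0.044, 0],
    [0, 0, -0.004, 0.044, 0]
  ]
}}

```text
t: 3.13
ee_pos: [554.4, 179.0, 136.4]
orientation: [-0.0, 3.141, 0.0]
ft_force: [-0.0, 0.8, 0.5]
width: 87.9
```

Call:
{"method": "move_arm", "body": {
  "deltas": [
    [0, 0, 0, 0.003, 0],
    [0, 0, 0, 0.006, 0],
    [0, 0, 0, 0.006, 0],
    [0, 0, 0, 0.006, 0]
  ]
}}

```text
t: 3.47
ee_pos: [554.0, 178.9, 129.9]
orientation: [-0.0, 3.141, 0.0]
ft_force: [-0.1, 0.2, 0.6]
width: 88.1
```

```bash
python3 - <<'E'
from look import *
plan(555,179,131)
cv2.imwrite("pics/s4.png",get_image("scene")[120:300,320:520].repeat(3,0).repeat(3,1))
E
```

```text
pos [554.  178.9 129.9] F [-0.1  0.2  0.6] M [0.03 0.03 0.02] w 88.1 t 3.47 q6 [ 0.29  0.5   1.8   0.    0.84 -1.28]
toolx [-1. -0. -0.] tooly [-0.  1.  0.] z [ 0.  0. -1.]
delta tool [-1.   0.1 -1.1]
```

View pics/s4.png

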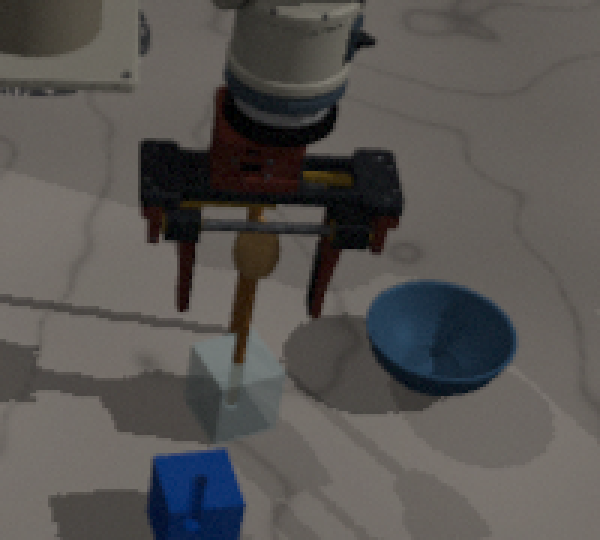

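Call:
{"method": "move_arm", "body": {
  "deltas": [
    [255, 0, 0, 0, 0],
    [255, 0, 0, 0, 0],
    [255, 0, 0, 0, 0],
    [255, 0, 0, 0, 0],
    [255, 0, 0, 0, 0]
  ]
}}

```text
t: 3.93
ee_pos: [553.9, 178.9, 129.7]
orientation: [-0.0, 3.142, 0.0]
ft_force: [0.3, -0.5, -0.5]
width: 57.9
```

Call:
{"method": "move_arm", "body": {
  "deltas": [
    [255, 0, 0, 0, 0],
    [255, 0, 0, 0, 0],
    [255, 0, 0, 0, 0],
    [255, 0, 0, 0, 0]
  ]
}}

```text
t: 4.27
ee_pos: [553.9, 178.9, 129.7]
orientation: [0.0, -3.142, 0.0]
ft_force: [0.2, 0.0, 0.1]
width: 32.9
```

Call:
{"method": "move_arm", "body": {
  "deltas": [
    [255, 0, 0, 0, 0],
    [255, 0, 0, 0, 0],
    [255, 0, 0, 0, 0],
    [255, 0, 0, 0, 0],
    [255, 0, 0, 0, 0]
  ]
}}

```text
t: 4.68
ee_pos: [553.9, 178.9, 129.7]
orientation: [0.0, -3.142, -0.0]
ft_force: [-0.2, 0.2, 0.5]
width: 32.8
```

```bash
python3 - <<'E'
from look import *
plan(555,179,131)
cv2.imwrite("pics/s5.png",get_image("scene")[120:300,320:520].repeat(3,0).repeat(3,1))
E
```

```text
pos [553.9 178.9 129.7] F [-0.2  0.2  0.5] M [ 0.06 -0.05 -0.03] w 32.8 t 4.68 q6 [ 0.29  0.5   1.8   0.    0.84 -1.28]
toolx [-1. -0.  0.] tooly [-0.  1.  0.] z [-0.  0. -1.]
delta tool [-1.1  0.1 -1.3]
```

View pics/s5.png

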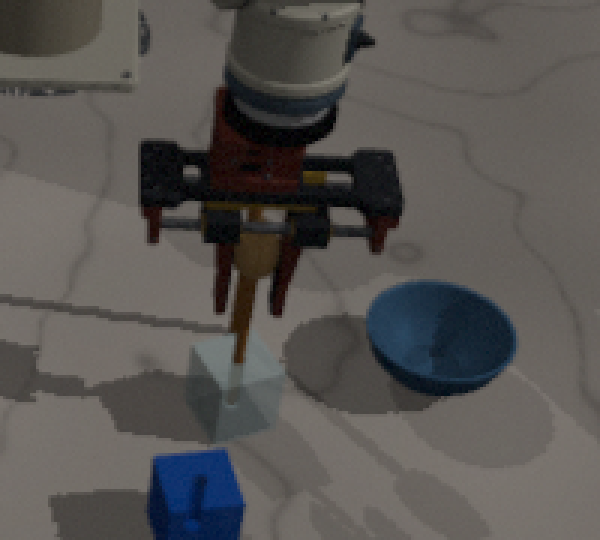

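Call:
{"method": "move_arm", "body": {
  "deltas": [
    [100, 0, 0, 0, 0],
    [100, 0, 0, 0, 0],
    [100, 0, 0, 0.001, 0],
    [100, 0, 0, 0.002, 0],
    [100, 0, 0, 0.002, 0]
  ]
}}

```text
t: 5.15
ee_pos: [553.8, 178.8, 127.5]
orientation: [0.0, -3.141, 0.0]
ft_force: [0.1, -0.2, -0.2]
width: 52.7
```

Call:
{"method": "move_arm", "body": {
  "deltas": [
    [100, 0, 0, 0.001, 0],
    [100, 0, 0, 0.001, 0]
  ]
}}

```text
t: 5.32
ee_pos: [553.8, 178.8, 126.5]
orientation: [0.0, -3.141, 0.0]
ft_force: [-1.1, -0.2, 0.8]
width: 53.4
```

Call:
{"method": "move_arm", "body": {
  "deltas": [
    [100, 0, 0, 0.001, 0],
    [100, 0, 0, 0.001, 0]
  ]
}}

```text
t: 5.48
ee_pos: [553.9, 178.9, 125.5]
orientation: [0.0, -3.141, 0.0]
ft_force: [0.2, -0.0, 0.3]
width: 53.2
```

Call:
{"method": "move_arm", "body": {
  "deltas": [
    [100, 0, 0, 0.001, 0],
    [100, 0, 0, 0.001, 0]
  ]
}}

```text
t: 5.65
ee_pos: [553.8, 178.9, 124.5]
orientation: [0.0, -3.141, 0.0]
ft_force: [0.0, -0.0, 0.4]
width: 53.3
```

Call:
{"method": "move_arm", "body": {
  "deltas": [
    [100, 0, 0, 0.001, 0],
    [100, 0, 0, 0.001, 0]
  ]
}}

```text
t: 5.82
ee_pos: [553.9, 178.8, 123.5]
orientation: [0.0, -3.141, 0.0]
ft_force: [0.4, 0.2, -0.5]
width: 53.5
```

Call:
{"method": "move_arm", "body": {
  "deltas": [
    [255, 0, 0, 0.001, 0],
    [255, 0, 0, 0.001, 0],
    [255, 0, 0, 0.001, 0],
    [255, 0, 0, 0.001, 0],
    [255, 0, 0, 0.001, 0]
  ]
}}

```text
t: 6.23
ee_pos: [553.9, 178.9, 122.7]
orientation: [0.0, -3.142, -0.0]
ft_force: [0.6, 0.1, 0.1]
width: 31.6
```

Call:
{"method": "move_arm", "body": {
  "deltas": [
    [255, 0, 0, 0, 0],
    [255, 0, 0, 0, 0],
    [255, 0, 0, 0, 0],
    [255, 0, 0, 0, 0]
  ]
}}

```text
t: 6.57
ee_pos: [553.9, 178.9, 122.7]
orientation: [0.0, -3.142, -0.0]
ft_force: [0.6, 0.5, -0.6]
width: 31.8
```

```bash
python3 - <<'E'
from look import *
plan(555,179,131)
cv2.imwrite("pics/s6.png",cv2.resize(get_image("scene")[165:265,350:470],None,fx=6,fy=6,interpolation=cv2.INTER_CUBIC))
E
```

```text
pos [553.9 178.9 122.7] F [ 0.6  0.5 -0.6] M [ 0.03  0.01 -0.  ] w 31.8 t 6.57 q6 [ 0.29  0.51  1.8   0.    0.83 -1.28]
toolx [-1. -0.  0.] tooly [-0.  1.  0.] z [-0.  0. -1.]
delta tool [-1.1  0.1 -8.3]
```

View pics/s6.png

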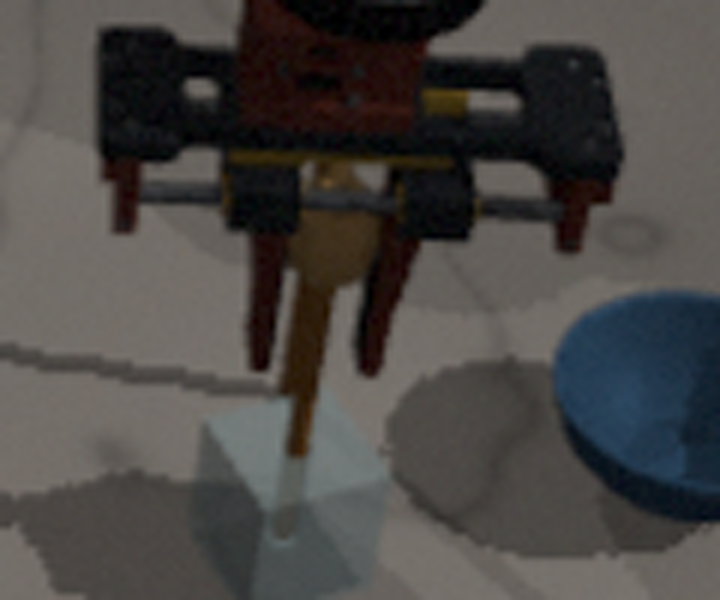

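Call:
{"method": "move_arm", "body": {
  "deltas": [
    [100, 0, 0, 0, 0],
    [100, 0, 0, 0, 0],
    [100, 0, 0, -0.01, 0],
    [100, 0, 0, -0.02, 0],
    [100, 0, 0, -0.02, 0]
  ]
}}

```text
t: 7.03
ee_pos: [555.3, 179.3, 145.2]
orientation: [-0.0, 3.138, 0.002]
ft_force: [0.7, 0.7, 0.3]
width: 53.2
```

Call:
{"method": "move_arm", "body": {
  "deltas": [
    [255, 0, 0, 0, 0],
    [255, 0, 0, 0, 0],
    [255, 0, 0, 0, 0],
    [255, 0, 0, 0, 0],
    [255, 0, 0, 0, 0]
  ]
}}

```text
t: 7.45
ee_pos: [553.8, 178.8, 142.4]
orientation: [0.0, -3.141, 0.0]
ft_force: [-1.1, 0.2, -0.7]
width: 32.7
```

```bash
python3 - <<'E'
from look import *
plan(555,179,131)
cv2.imwrite("pics/s7.png",cv2.resize(get_image("scene")[165:265,350:470],None,fx=6,fy=6,interpolation=cv2.INTER_CUBIC))
E
```

```text
pos [553.8 178.8 142.4] F [-1.1  0.2 -0.7] M [ 0.03  0.01 -0.03] w 32.7 t 7.45 q6 [ 0.29  0.48  1.79  0.    0.87 -1.28]
toolx [-1. -0.  0.] tooly [-0.  1. -0.] z [-0. -0. -1.]
delta tool [-1.2  0.2 11.4]
```

View pics/s7.png

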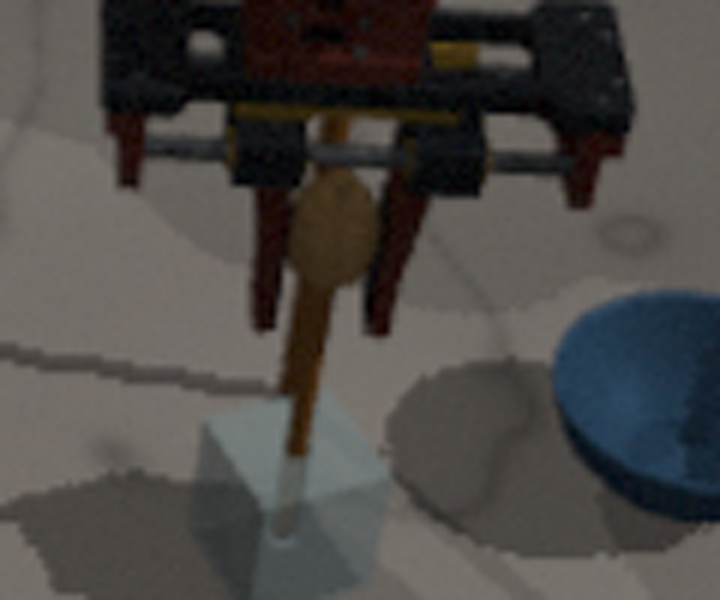

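Call:
{"method": "move_arm", "body": {
  "deltas": [
    [100, 0, 0, 0, 0],
    [100, 0, 0, 0, 0],
    [100, 0, 0, -0.01, 0],
    [100, 0, 0, -0.02, 0],
    [100, 0, 0, -0.02, 0]
  ]
}}

```text
t: 7.92
ee_pos: [555.4, 179.3, 165.2]
orientation: [-0.0, 3.138, 0.002]
ft_force: [0.2, 0.9, 0.3]
width: 53.2
```

Call:
{"method": "move_arm", "body": {
  "deltas": [
    [255, 0, 0, 0, 0],
    [255, 0, 0, 0, 0],
    [255, 0, 0, 0, 0],
    [255, 0, 0, 0, 0],
    [255, 0, 0, 0, 0]
  ]
}}

```text
t: 8.33
ee_pos: [553.8, 178.8, 162.5]
orientation: [0.0, -3.141, 0.0]
ft_force: [0.2, 0.6, 0.1]
width: 32.4
```

Call:
{"method": "move_arm", "body": {
  "deltas": [
    [255, 0, 0, -0.002, 0],
    [255, 0, 0, -0.006, 0],
    [255, 0, 0, -0.01, 0],
    [255, 0, 0, -0.01, 0],
    [255, 0, 0, -0.01, 0]
  ]
}}

```text
t: 8.75
ee_pos: [554.2, 178.9, 173.1]
orientation: [-0.0, 3.141, 0.0]
ft_force: [-0.2, -0.7, -0.3]
width: 32.3
```

```bash
python3 - <<'E'
from look import *
plan(555,179,131)
cv2.imwrite("pics/s8.png",cv2.resize(get_image("scene")[165:265,350:470],None,fx=6,fy=6,interpolation=cv2.INTER_CUBIC))
E
```

```text
pos [554.2 178.9 173.1] F [-0.2 -0.7 -0.3] M [ 0.08 -0.02  0.03] w 32.3 t 8.75 q6 [ 0.29  0.44  1.77 -0.    0.93 -1.28]
toolx [-1.    -0.    -0.001] tooly [-0.  1.  0.] z [ 0.001  0.    -1.   ]
delta tool [-0.8  0.  42.1]
```

View pics/s8.png

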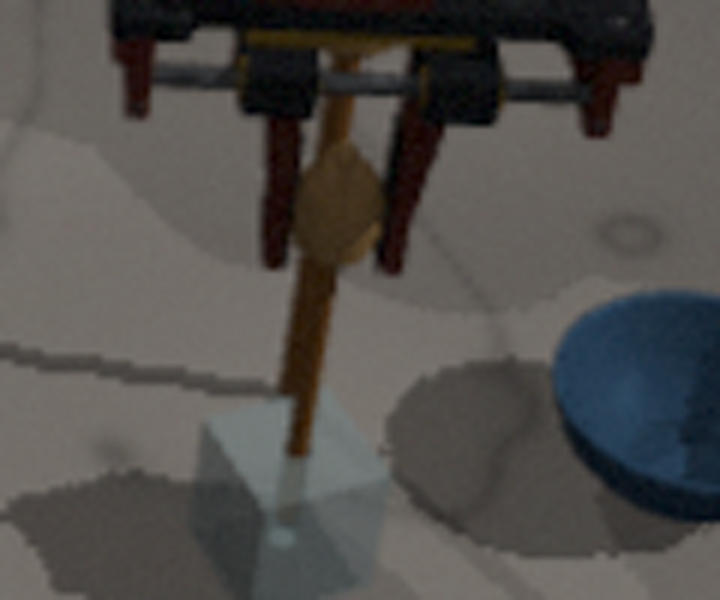

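Call:
{"method": "move_arm", "body": {
  "deltas": [
    [255, 0, 0, -0.02, 0],
    [255, 0, 0, -0.045, 0],
    [255, 0, 0, -0.07, 0],
    [255, 0, 0, -0.1, 0],
    [255, 0, 0, -0.127, 0]
  ]
}}

```text
t: 9.22
ee_pos: [553.7, 178.8, 301.0]
orientation: [0.0, -3.141, 0.0]
ft_force: [1.0, 0.1, -0.5]
width: 32.5
```

Call:
{"method": "move_arm", "body": {
  "deltas": [
    [255, 0, 0, 0, 0],
    [255, 0, 0, 0, 0],
    [255, 0, 0, 0, 0]
  ]
}}

```text
t: 9.47
ee_pos: [553.3, 178.7, 298.8]
orientation: [0.0, -3.14, 0.001]
ft_force: [-0.8, 0.1, -0.4]
width: 32.3
```

```bash
python3 - <<'E'
from look import *
plan(487,-173,300)
cv2.imwrite("pics/s9.png",cv2.resize(get_image("scene")[120:260,350:470],None,fx=4,fy=4,interpolation=cv2.INTER_CUBIC))
cv2.imwrite("pics/t9.png",cv2.resize(get_image("top")[200:320,180:420],None,fx=3,fy=3,interpolation=cv2.INTER_CUBIC))
E
```

```text
pos [553.3 178.7 298.8] F [-0.8  0.1 -0.4] M [0.09 0.01 0.  ] w 32.3 t 9.47 q6 [ 0.29  0.29  1.67  0.    1.18 -1.28]
toolx [-1.    -0.     0.001] tooly [-0.  1. -0.] z [-0.001 -0.    -1.   ]
delta tool [  66.4 -351.7   -1. ]
```

View pics/s9.png

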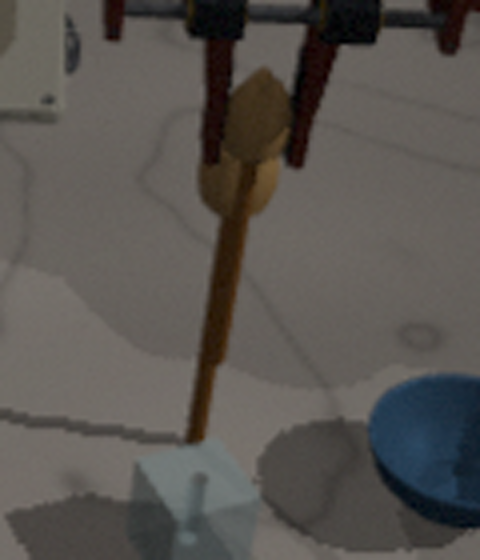

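View pics/t9.png

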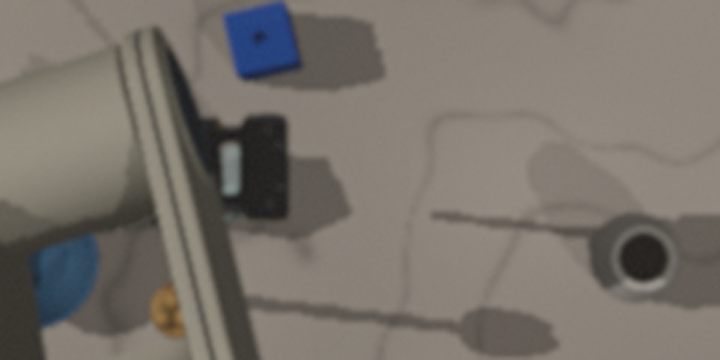

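Call:
{"method": "move_arm", "body": {
  "deltas": [
    [255, 0, -0.02, 0, 0],
    [255, 0, -0.05, 0, 0],
    [255, 0, -0.085, 0, 0],
    [255, 0, -0.12, 0, 0],
    [255, 0.01, -0.155, 0, 0]
  ]
}}

```text
t: 9.98
ee_pos: [544.2, 22.5, 298.2]
orientation: [0.001, -3.14, 0.0]
ft_force: [-0.7, -0.2, 0.1]
width: 32.7
```

Call:
{"method": "move_arm", "body": {
  "deltas": [
    [255, 0.012, -0.035, 0, 0],
    [255, 0.024, -0.07, 0, 0],
    [255, 0.036, -0.105, 0, 0],
    [255, 0.048, -0.14, 0, 0],
    [255, 0.056, -0.17, 0, 0]
  ]
}}

```text
t: 10.4
ee_pos: [486.0, -147.8, 298.3]
orientation: [-0.0, -3.139, -0.001]
ft_force: [0.6, -0.4, -1.0]
width: 32.8
```

Call:
{"method": "move_arm", "body": {
  "deltas": [
    [255, 0, -0.015, 0, 0],
    [255, 0, -0.027, 0, 0],
    [255, 0, -0.027, 0, 0],
    [255, 0, -0.027, 0, 0],
    [255, 0, -0.027, 0, 0]
  ]
}}

```text
t: 10.82
ee_pos: [488.0, -172.2, 299.1]
orientation: [0.001, -3.141, -0.001]
ft_force: [-0.0, 0.3, -0.6]
width: 32.6
```

```bash
python3 - <<'E'
from look import *
plan(487,-173,300)
for c in ("scene","top"):
    im=get_image(c);cv2.imwrite(f"pics/v_{c}.png",im)
for c in ("scene","top"):
    for n in("vase","vase_mouth","stem_tip"):
        for d in place_of(c,n):print(c,n,np.round(d["location"],1),round(d["conf"],2))
s=cv2.imread("pics/v_scene.png");cv2.imwrite("pics/v1.png",cv2.resize(s[110:250,190:330],None,fx=4,fy=4,interpolation=cv2.INTER_CUBIC))
t=cv2.imread("pics/v_top.png");cv2.imwrite("pics/v2.png",cv2.resize(t[220:340,340:460],None,fx=4,fy=4,interpolation=cv2.INTER_CUBIC))
E
```

```text
pos [ 488.  -172.2  299.1] F [-0.   0.3 -0.6] M [ 0.01 -0.05  0.  ] w 32.6 t 10.82 q6 [-0.36  0.19  1.8   0.    1.15 -1.93]
toolx [-1.    -0.001  0.001] tooly [-0.001  1.     0.001] z [-0.001  0.001 -1.   ]
delta tool [ 1.  -0.8 -0.9]
scene vase [ 484.3 -170.6   -3.7] 0.59
scene vase_mouth [ 486.4 -172.3   91.9] 0.82
scene stem_tip [ 490.2 -174.   149.3] 0.88
scene stem_tip [461.2 187.4   2.1] 0.57
top vase [ 484.9 -170.1    1.6] 0.56
top vase_mouth [ 482.1 -173.2   88. ] 0.47
top stem_tip [4.547e+02 1.909e+02 2.000e-01] 0.56
```

View pics/v1.png

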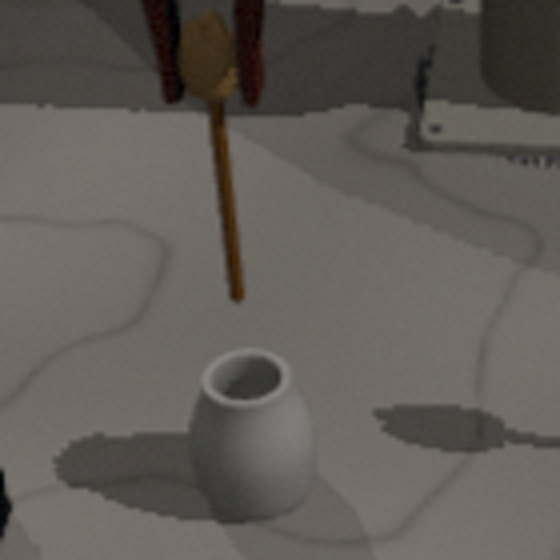

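View pics/v2.png

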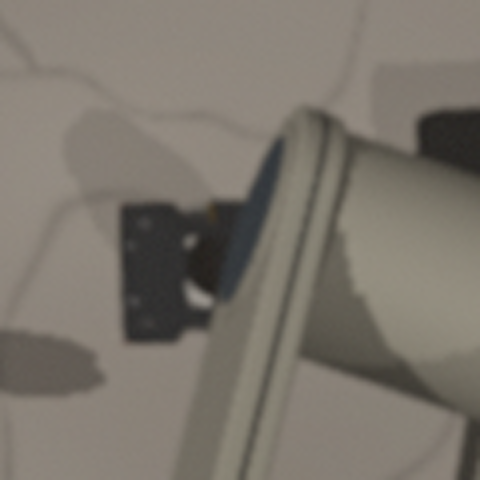

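```bash
python3 - <<'E'
from look import *
print(atz("scene",190+247/4,110+378/4,90),atz("top",180+642/3,200+258/3,90))
print("tri",tri(ray("scene",190+247/4,110+378/4),ray("top",180+642/3,200+258/3)))
print("tip at z150",atz("scene",190+237/4,110+296/4,150))
print("stem bottom of head z 284",atz("scene",190+215/4,110+100/4,148.6+136))
print("headc",atz("scene",190+208/4,110+54/4,148.6+160))
# fit mouth ellipse in scene
g=cv2.cvtColor(cv2.imread("pics/top0.png"),cv2.COLOR_BGR2GRAY)[270:302,378:410]
m=(g<70).astype(np.uint8);c,_=cv2.findContours(m,0,2);c=max(c,key=cv2.contourArea);e=cv2.fitEllipse(c);print(e,atz("top",378+e[0][0],270+e[0][1],90))
E
```

```text
[ 489.38119304 -170.52315897   90.        ] [ 485.79351672 -174.27784557   90.        ]
tri (array([ 485.56706046, -173.0718687 ,   86.82274304]), [np.float64(1.6486689366799085), np.float64(1.6486689366799554)])
tip at z150 [ 487.68066447 -171.42083605  150.        ]
stem bottom of head z 284 [ 494.11408239 -169.974628    284.6       ]
headc [ 488.45781867 -172.26572414  308.6       ]
((15.89012622833252, 15.391815185546875), (13.903000831604004, 14.347549438476562), 153.11300659179688) [ 487.29400655 -174.06007992   90.        ]
```

Call:
{"method": "move_arm", "body": {
  "deltas": [
    [255, 0, 0, 0.025, 0],
    [255, 0, 0, 0.055, 0],
    [255, 0, 0, 0.08, 0],
    [255, 0, 0, 0.095, 0],
    [255, 0, 0, 0.1, 0]
  ]
}}

```text
t: 11.63
ee_pos: [486.5, -172.5, 197.2]
orientation: [0.001, -3.138, -0.002]
ft_force: [-0.1, 0.3, 0.2]
width: 32.3
```

Call:
{"method": "move_arm", "body": {
  "deltas": [
    [255, 0, 0, 0.004, 0],
    [255, 0, 0, 0.008, 0],
    [255, 0, 0, 0.01, 0],
    [255, 0, 0, 0.01, 0],
    [255, 0, 0, 0.01, 0]
  ]
}}

```text
t: 12.05
ee_pos: [488.4, -173.3, 190.4]
orientation: [-0.0, 3.14, -0.001]
ft_force: [-0.6, -0.6, 0.3]
width: 32.6
```

```bash
python3 - <<'E'
from look import *
plan(487,-173,187)
for i in range(3): get_image("scene"); o=get_obs(); print(o["ft_force"].round(2),o["moment"].round(3))
E
```

```text
pos [ 488.4 -173.3  190.4] F [-0.6 -0.6  0.3] M [ 0.03 -0.03 -0.05] w 32.6 t 12.05 q6 [-0.36  0.33  1.9   0.    0.91 -1.93]
toolx [-1.    -0.    -0.001] tooly [-0.  1. -0.] z [ 0.001 -0.    -1.   ]
delta tool [1.4 0.3 3.4]
[ 0.01  0.06 -0.09] [ 0.044  0.037 -0.002]
[-0.99  0.49 -0.27] [ 0.01  -0.052  0.   ]
[ 0.65 -0.94 -0.34] [0.008 0.009 0.041]
```

Call:
{"method": "move_arm", "body": {
  "deltas": [
    [255, 0, 0, 0.001, 0],
    [255, 0, 0, 0.002, 0],
    [255, 0, 0, 0.003, 0],
    [255, 0, 0, 0.003, 0]
  ]
}}

```text
t: 12.53
ee_pos: [487.9, -173.1, 186.5]
orientation: [0.0, -3.141, -0.0]
ft_force: [0.1, -0.0, -0.6]
width: 32.8
```

Call:
{"method": "move_arm", "body": {
  "deltas": [
    [255, 0, 0, 0.0005, 0],
    [255, 0, 0, 0.001, 0]
  ]
}}

```text
t: 12.7
ee_pos: [488.0, -173.1, 185.6]
orientation: [0.0, -3.142, 0.0]
ft_force: [-0.2, 0.4, -0.0]
width: 32.6
```

Call:
{"method": "move_arm", "body": {
  "deltas": [
    [255, 0, 0, 0.0005, 0],
    [255, 0, 0, 0.001, 0]
  ]
}}

```text
t: 12.87
ee_pos: [488.0, -173.1, 184.6]
orientation: [0.0, -3.142, 0.0]
ft_force: [-0.5, 0.3, 0.9]
width: 32.5
```

Call:
{"method": "move_arm", "body": {
  "deltas": [
    [255, 0, 0, 0.0005, 0],
    [255, 0, 0, 0.0005, 0]
  ]
}}

```text
t: 13.03
ee_pos: [488.2, -173.2, 184.3]
orientation: [-0.0, 3.141, -0.0]
ft_force: [-0.4, 0.6, 1.5]
width: 32.5
```

Call:
{"method": "move_arm", "body": {
  "deltas": [
    [255, 0, 0, 0.0005, 0],
    [255, 0, 0, 0.0005, 0]
  ]
}}

```text
t: 13.2
ee_pos: [488.4, -173.3, 184.1]
orientation: [-0.0, 3.141, -0.0]
ft_force: [-0.2, 0.8, 3.4]
width: 32.8
```

```bash
cat > spiral.py <<'E'
import numpy as np
pts=[(0,0)];th=0.0
# r grows to 4 in first half turn, then pitch 3
def r(t): return 4*t/np.pi if t<np.pi else 4+3*(t-np.pi)/(2*np.pi)
P=[];t=0;last=np.zeros(2)
while r(t)<13.2:
    t+=0.002;p=r(t)*np.array([np.cos(t),np.sin(t)])
    if np.linalg.norm(p-last)>=1.3:P.append(p);last=p
P=np.array(P).round(1)
base=np.zeros(2)
for i in range(0,len(P)-2,3):
    print(i//3,[[255,round(a,1),round(b,1)] for a,b in P[i:i+3]-base],"abs",P[i+2]);base=P[i+2]
E
python3 spiral.py
```

```text
0 [[255, np.float64(0.7), np.float64(1.1)], [255, np.float64(-0.2), np.float64(2.1)], [255, np.float64(-1.5), np.float64(2.3)]] abs [-1.5  2.3]
1 [[255, np.float64(-1.2), np.float64(-0.5)], [255, np.float64(-2.1), np.float64(-1.4)], [255, np.float64(-2.5), np.float64(-2.6)]] abs [-4.  -0.3]
2 [[255, np.float64(0.1), np.float64(-1.3)], [255, np.float64(0.7), np.float64(-2.5)], [255, np.float64(1.6), np.float64(-3.5)]] abs [-2.4 -3.8]
3 [[255, np.float64(1.1), np.float64(-0.6)], [255, np.float64(2.4), np.float64(-0.9)], [255, np.float64(3.7), np.float64(-0.9)]] abs [ 1.3 -4.7]
4 [[255, np.float64(1.2), np.float64(0.4)], [255, np.float64(2.3), np.float64(1.1)], [255, np.float64(3.2), np.float64(2.0)]] abs [ 4.5 -2.7]
5 [[255, np.float64(0.6), np.float64(1.2)], [255, np.float64(1.0), np.float64(2.4)], [255, np.float64(1.0), np.float64(3.7)]] abs [5.5 1. ]
6 [[255, np.float64(-0.3), np.float64(1.3)], [255, np.float64(-0.9), np.float64(2.5)], [255, np.float64(-1.7), np.float64(3.5)]] abs [3.8 4.5]
7 [[255, np.float64(-1.0), np.float64(0.8)], [255, np.float64(-2.2), np.float64(1.4)], [255, 
[... 4614 characters left out ...]
55, np.float64(-2.4), np.float64(-1.2)], [255, np.float64(-3.4), np.float64(-2.0)]] abs [-8.4  9.4]
40 [[255, np.float64(-1.0), np.float64(-0.9)], [255, np.float64(-1.9), np.float64(-1.9)], [255, np.float64(-2.6), np.float64(-3.0)]] abs [-11.    6.4]
41 [[255, np.float64(-0.7), np.float64(-1.1)], [255, np.float64(-1.2), np.float64(-2.3)], [255, np.float64(-1.6), np.float64(-3.6)]] abs [-12.6   2.8]
42 [[255, np.float64(-0.3), np.float64(-1.3)], [255, np.float64(-0.4), np.float64(-2.6)], [255, np.float64(-0.4), np.float64(-3.9)]] abs [-13.   -1.1]
43 [[255, np.float64(0.1), np.float64(-1.3)], [255, np.float64(0.4), np.float64(-2.6)], [255, np.float64(0.8), np.float64(-3.8)]] abs [-12.2  -4.9]
```

Call:
{"method": "move_arm", "body": {
  "deltas": [
    [255, 0.0007, 0.0011, 0, 0],
    [255, -0.0002, 0.0021, 0, 0],
    [255, -0.0015, 0.0023, 0, 0]
  ]
}}

```text
t: 13.45
ee_pos: [489.9, -171.3, 184.1]
orientation: [-0.001, 3.141, -0.002]
ft_force: [-0.1, -2.8, 5.5]
width: 32.4
```

Call:
{"method": "move_arm", "body": {
  "deltas": [
    [255, -0.0012, -0.0005, 0, 0],
    [255, -0.0021, -0.0014, 0, 0],
    [255, -0.0025, -0.0026, 0, 0]
  ]
}}

```text
t: 13.7
ee_pos: [492.3, -173.3, 183.9]
orientation: [-0.0, 3.141, 0.001]
ft_force: [-1.0, 0.7, 8.3]
width: 32.3
```

Call:
{"method": "move_arm", "body": {
  "deltas": [
    [255, 0.0001, -0.0013, 0, 0],
    [255, 0.0007, -0.0025, 0, 0],
    [255, 0.0016, -0.0035, 0, 0]
  ]
}}

```text
t: 13.95
ee_pos: [490.5, -175.9, 183.8]
orientation: [-0.001, -3.141, -0.004]
ft_force: [-0.4, 4.7, 7.9]
width: 33.0
```

Call:
{"method": "move_arm", "body": {
  "deltas": [
    [255, 0.0011, -0.0006, -0.0005, 0],
    [255, 0.0024, -0.0009, -0.0005, 0]
  ]
}}

```text
t: 14.12
ee_pos: [487.9, -177.2, 184.1]
orientation: [-0.0, -3.141, -0.002]
ft_force: [0.6, 2.5, 4.6]
width: 32.3
```

Call:
{"method": "move_arm", "body": {
  "deltas": [
    [255, 0.0013, 0, 0, 0],
    [255, 0.0025, 0.0004, 0, 0]
  ]
}}

```text
t: 14.28
ee_pos: [485.4, -177.1, 184.1]
orientation: [0.0, -3.141, -0.001]
ft_force: [1.0, 1.2, 4.7]
width: 32.5
```

Call:
{"method": "move_arm", "body": {
  "deltas": [
    [255, 0.0011, 0.0007, 0, 0],
    [255, 0.002, 0.0016, 0, 0]
  ]
}}

```text
t: 14.45
ee_pos: [483.5, -176.0, 184.1]
orientation: [-0.001, 3.141, -0.001]
ft_force: [0.6, -0.4, 2.7]
width: 32.4
```

Call:
{"method": "move_arm", "body": {
  "deltas": [
    [255, 0.0006, 0.0012, 0, 0],
    [255, 0.001, 0.0024, 0, 0]
  ]
}}

```text
t: 14.62
ee_pos: [482.5, -173.8, 184.1]
orientation: [-0.001, 3.141, -0.002]
ft_force: [0.1, -1.3, 1.0]
width: 32.4
```

Call:
{"method": "move_arm", "body": {
  "deltas": [
    [255, 0, 0.0013, 0, 0],
    [255, -0.0003, 0.0026, 0, 0]
  ]
}}

```text
t: 14.78
ee_pos: [482.7, -170.8, 184.1]
orientation: [0.0, -3.141, 0.0]
ft_force: [0.1, -0.1, 1.0]
width: 32.2
```

Call:
{"method": "move_arm", "body": {
  "deltas": [
    [255, -0.0006, 0.0012, 0, 0],
    [255, -0.0014, 0.0022, 0, 0]
  ]
}}

```text
t: 14.95
ee_pos: [483.8, -168.2, 183.8]
orientation: [0.0, -3.14, -0.001]
ft_force: [-0.7, -0.1, 0.9]
width: 32.5
```

Call:
{"method": "move_arm", "body": {
  "deltas": [
    [255, 0, 0, 0.0005, 0],
    [255, 0, 0, 0.001, 0]
  ]
}}

```text
t: 15.12
ee_pos: [484.0, -168.4, 182.9]
orientation: [0.001, -3.141, -0.0]
ft_force: [0.2, 0.4, 0.7]
width: 32.6
```

Call:
{"method": "move_arm", "body": {
  "deltas": [
    [255, 0, 0, 0.0007, 0],
    [255, 0, 0, 0.0015, 0]
  ]
}}

```text
t: 15.28
ee_pos: [484.2, -168.5, 181.7]
orientation: [-0.0, 3.142, 0.0]
ft_force: [-0.5, 0.9, 2.6]
width: 32.4
```

Call:
{"method": "move_arm", "body": {
  "deltas": [
    [255, 0, 0, 0.0005, 0],
    [255, 0, 0, 0.001, 0]
  ]
}}

```text
t: 15.45
ee_pos: [484.2, -168.4, 180.6]
orientation: [-0.0, -3.141, -0.001]
ft_force: [-0.9, 1.5, 1.8]
width: 33.1
```

```bash
python3 - <<'E'
from look import *
plan(487,-173,187)
s=get_image("scene");cv2.imwrite("pics/h1.png",cv2.resize(s[130:250,190:310],None,fx=5,fy=5,interpolation=cv2.INTER_CUBIC))
E
```

```text
pos [ 484.2 -168.4  180.6] F [-0.9  1.5  1.8] M [ 0.57 -0.05 -0.04] w 33.1 t 15.45 q6 [-0.36  0.34  1.92  0.    0.88 -1.93]
toolx [-1.  0.  0.] tooly [0. 1. 0.] z [-0.  0. -1.]
delta tool [-2.8 -4.6 -6.4]
```

View pics/h1.png

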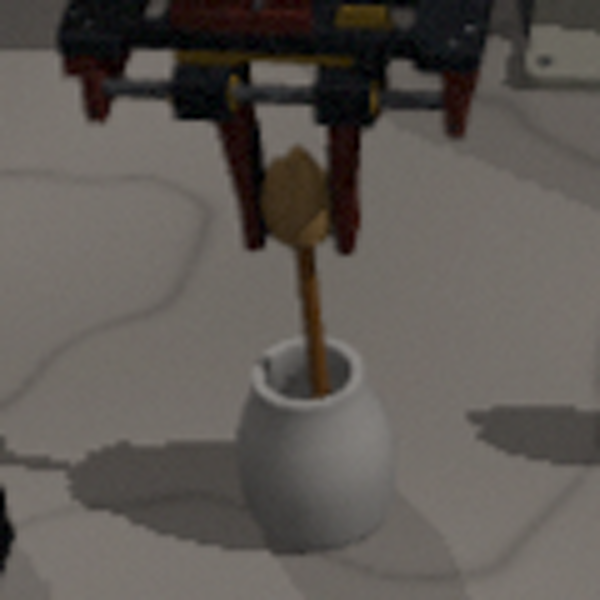

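Call:
{"method": "move_arm", "body": {
  "deltas": [
    [255, 0.0003, 0.0008, 0, 0],
    [255, 0.0003, 0.0008, 0.0005, 0],
    [255, 0.0003, 0.0008, 0.001, 0]
  ]
}}

```text
t: 15.75
ee_pos: [483.9, -167.8, 179.7]
orientation: [-0.0, 3.142, -0.0]
ft_force: [-0.6, 0.5, 1.2]
width: 32.9
```

Call:
{"method": "move_arm", "body": {
  "deltas": [
    [255, 0.0002, 0.0003, 0.0005, 0],
    [255, 0.0003, 0.0003, 0.001, 0],
    [255, 0.0003, 0.0003, 0.001, 0]
  ]
}}

```text
t: 16.0
ee_pos: [483.5, -167.6, 178.6]
orientation: [0.0, -3.141, 0.0]
ft_force: [0.1, 0.2, -0.4]
width: 32.9
```

Call:
{"method": "move_arm", "body": {
  "deltas": [
    [255, 0, 0, 0.0005, 0],
    [255, 0, 0, 0.001, 0],
    [255, 0, 0, 0.001, 0]
  ]
}}

```text
t: 16.25
ee_pos: [483.6, -167.6, 177.6]
orientation: [0.0, -3.142, 0.0]
ft_force: [0.3, 0.8, 0.1]
width: 32.8
```

```bash
python3 - <<'E'
from look import *
plan(487,-173,187)
s=get_image("scene");cv2.imwrite("pics/h2.png",cv2.resize(s[130:250,190:310],None,fx=5,fy=5,interpolation=cv2.INTER_CUBIC))
print(get_obs()["moment"])
E
```

```text
pos [ 483.6 -167.6  177.6] F [0.3 0.8 0.1] M [ 0.29 -0.03  0.  ] w 32.8 t 16.25 q6 [-0.36  0.34  1.92 -0.    0.88 -1.93]
toolx [-1. -0.  0.] tooly [-0.  1. -0.] z [-0. -0. -1.]
delta tool [-3.4 -5.4 -9.4]
[ 0.26488261 -0.05251813  0.00173218]
```

View pics/h2.png

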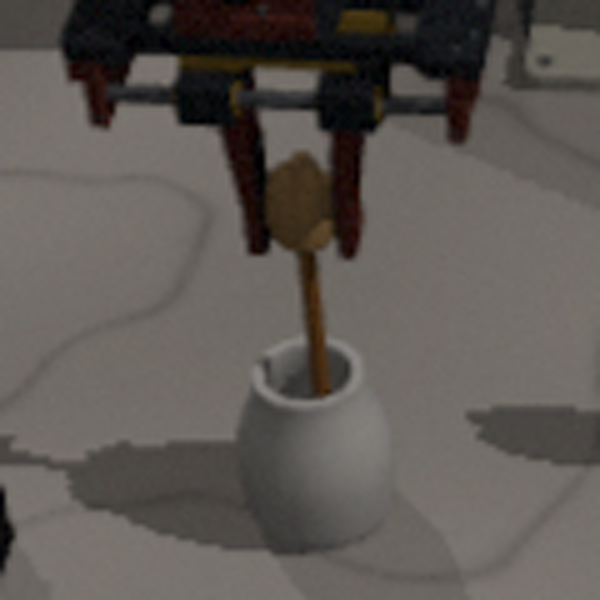

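Call:
{"method": "move_arm", "body": {
  "deltas": [
    [255, 0, 0.0004, 0.001, 0],
    [255, 0, 0.0004, 0.002, 0],
    [255, 0, 0.0004, 0.003, 0]
  ]
}}

```text
t: 16.55
ee_pos: [483.6, -167.2, 174.6]
orientation: [-0.0, 3.142, -0.0]
ft_force: [-0.1, 0.6, 0.0]
width: 32.4
```

Call:
{"method": "move_arm", "body": {
  "deltas": [
    [255, 0, 0, 0.001, 0],
    [255, 0, 0, 0.002, 0],
    [255, 0, 0, 0.003, 0]
  ]
}}

```text
t: 16.8
ee_pos: [483.6, -167.2, 171.5]
orientation: [0.0, -3.142, 0.0]
ft_force: [0.5, 0.4, -0.4]
width: 32.8
```

```bash
python3 - <<'E'
from look import *
plan(487,-173,187)
E
```

```text
pos [ 483.6 -167.2  171.5] F [ 0.5  0.4 -0.4] M [ 0.1  -0.06  0.02] w 32.8 t 16.8 q6 [-0.36  0.35  1.93 -0.    0.86 -1.93]
toolx [-1. -0.  0.] tooly [-0.  1. -0.] z [-0. -0. -1.]
delta tool [ -3.4  -5.8 -15.5]
```

Call:
{"method": "move_arm", "body": {
  "deltas": [
    [255, 0, 0.0002, 0.001, 0],
    [255, 0, 0.0002, 0.002, 0],
    [255, 0, 0.0002, 0.003, 0]
  ]
}}

```text
t: 17.05
ee_pos: [483.6, -166.9, 168.6]
orientation: [0.0, -3.142, -0.0]
ft_force: [0.1, -0.4, -0.2]
width: 32.9
```

Call:
{"method": "move_arm", "body": {
  "deltas": [
    [255, 0, 0, 0.001, 0],
    [255, 0, 0, 0.002, 0],
    [255, 0, 0, 0.003, 0]
  ]
}}

```text
t: 17.3
ee_pos: [483.6, -166.9, 165.6]
orientation: [-0.0, 3.142, -0.0]
ft_force: [0.2, -0.3, 0.3]
width: 32.4
```

Call:
{"method": "move_arm", "body": {
  "deltas": [
    [255, 0, 0, 0.001, 0],
    [255, 0, 0, 0.002, 0],
    [255, 0, 0, 0.002, 0]
  ]
}}

```text
t: 17.55
ee_pos: [483.5, -166.9, 163.5]
orientation: [0.0, -3.141, -0.0]
ft_force: [-0.3, 0.7, -0.1]
width: 32.6
```

Call:
{"method": "move_arm", "body": {
  "deltas": [
    [255, 0, 0, 0.0005, 0],
    [255, 0, 0, 0.001, 0],
    [255, 0, 0, 0.001, 0]
  ]
}}

```text
t: 17.8
ee_pos: [483.6, -166.9, 162.6]
orientation: [0.0, -3.142, 0.0]
ft_force: [-0.8, -0.2, -0.7]
width: 33.0
```

Nearly on the floor of the hole; feel for it.

Call:
{"method": "move_arm", "body": {
  "deltas": [
    [255, 0, 0, 0.0005, 0],
    [255, 0, 0, 0.0005, 0]
  ]
}}

```text
t: 17.97
ee_pos: [483.8, -167.0, 162.3]
orientation: [-0.0, 3.141, -0.0]
ft_force: [0.3, -0.3, 1.4]
width: 32.5
```

Call:
{"method": "move_arm", "body": {
  "deltas": [
    [255, 0, 0, 0.0005, 0],
    [255, 0, 0, 0.0005, 0]
  ]
}}

```text
t: 18.13
ee_pos: [484.0, -167.1, 162.0]
orientation: [-0.0, 3.141, -0.0]
ft_force: [0.4, 1.4, 3.9]
width: 32.4
```

Call:
{"method": "move_arm", "body": {
  "deltas": [
    [255, 0, 0, 0.0005, 0],
    [255, 0, 0, 0.0005, 0]
  ]
}}

```text
t: 18.3
ee_pos: [484.3, -167.1, 161.9]
orientation: [-0.0, 3.14, -0.001]
ft_force: [0.3, 0.2, 7.4]
width: 33.0
```

Call:
{"method": "move_arm", "body": {
  "deltas": [
    [255, 0, 0, -0.0012, 0],
    [255, 0, 0, -0.0012, 0],
    [100, 0, 0, -0.0012, 0],
    [100, 0, 0, -0.0012, 0],
    [100, 0, 0, -0.0012, 0]
  ]
}}

```text
t: 18.72
ee_pos: [483.4, -166.9, 162.1]
orientation: [0.0, -3.141, -0.0]
ft_force: [0.7, 0.4, -0.0]
width: 49.2
```

Call:
{"method": "move_arm", "body": {
  "deltas": [
    [60, 0, 0, 0, 0],
    [60, 0, 0, 0, 0],
    [60, 0, 0, -0.005, 0],
    [60, 0, 0, -0.015, 0],
    [60, 0, 0, -0.03, 0]
  ]
}}

```text
t: 19.13
ee_pos: [482.9, -166.7, 192.4]
orientation: [0.0, -3.14, -0.001]
ft_force: [-0.0, 0.5, -0.1]
width: 67.1
```

```bash
python3 - <<'E'
from look import *
plan(487,-173,187)
s=get_image("scene");cv2.imwrite("pics/h3.png",cv2.resize(s[120:260,180:320],None,fx=4,fy=4,interpolation=cv2.INTER_CUBIC))
E
```

```text
pos [ 482.9 -166.7  192.4] F [-0.   0.5 -0.1] M [ 0.05 -0.02 -0.06] w 67.1 t 19.13 q6 [-0.36  0.32  1.91 -0.    0.91 -1.93]
toolx [-1.    -0.     0.002] tooly [-0.     1.     0.001] z [-0.002  0.001 -1.   ]
delta tool [-4.1 -6.3  5.4]
```

View pics/h3.png

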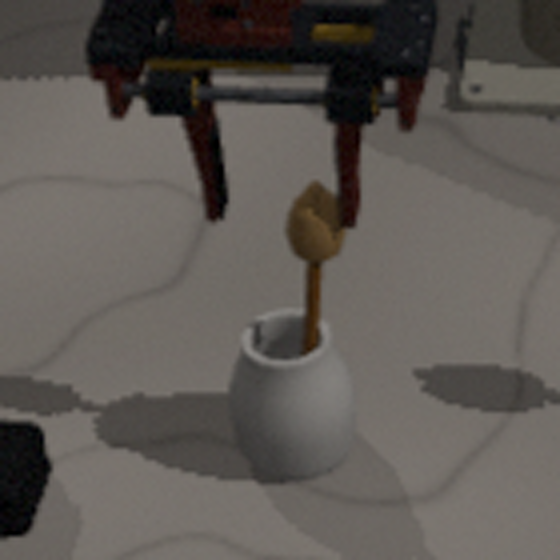

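Call:
{"method": "move_arm", "body": {
  "deltas": [
    [0, 0, 0.004, 0, 0],
    [0, 0, 0.008, 0, 0],
    [0, 0, 0.008, -0.02, 0],
    [0, 0, 0.008, -0.05, 0],
    [0, 0, 0.008, -0.085, 0]
  ]
}}

```text
t: 19.6
ee_pos: [482.0, -157.9, 276.1]
orientation: [0.001, -3.137, -0.003]
ft_force: [0.5, -0.1, 0.5]
width: 87.7
```

Call:
{"method": "move_arm", "body": {
  "deltas": [
    [0, 0, 0.02, -0.03, 0],
    [0, 0, 0.055, -0.03, 0],
    [0, 0, 0.095, -0.03, 0],
    [0, 0, 0.135, -0.03, 0],
    [0, 0, 0.17, -0.03, 0]
  ]
}}

```text
t: 20.02
ee_pos: [482.7, 13.3, 307.0]
orientation: [-0.0, -3.141, -0.001]
ft_force: [0.8, -0.9, 0.5]
width: 88.0
```

Call:
{"method": "move_arm", "body": {
  "deltas": [
    [0, 0, 0, 0, 0],
    [0, 0, 0, 0, 0],
    [0, 0, 0, 0, 0]
  ]
}}

```text
t: 20.27
ee_pos: [483.2, 11.2, 306.9]
orientation: [0.002, -3.141, 0.001]
ft_force: [0.6, -0.6, 0.0]
width: 88.1
```

```bash
python3 - <<'E'
from look import *
plan(487,-173,187)
s=get_image("scene");t=get_image("top")
cv2.imwrite("pics/f_s.png",s);cv2.imwrite("pics/f_t.png",t)
cv2.imwrite("pics/f1.png",cv2.resize(s[130:250,190:310],None,fx=5,fy=5,interpolation=cv2.INTER_CUBIC))
cv2.imwrite("pics/f2.png",cv2.resize(t[230:330,340:440],None,fx=6,fy=6,interpolation=cv2.INTER_CUBIC))
for c in("scene","top"):
  for n in("stem_tip","vase","glass_vase"):
    for d in place_of(c,n):print(c,n,np.round(d["location"],1),round(d["conf"],2))
E
```

```text
pos [483.2  11.2 306.9] F [ 0.6 -0.6  0. ] M [0.   0.02 0.02] w 88.1 t 20.27 q6 [-0.    0.13  1.86 -0.    1.15 -1.57]
toolx [-1.    -0.001  0.001] tooly [-0.001  1.    -0.   ] z [-0.001 -0.    -1.   ]
delta tool [  -3.6 -184.2  119.9]
scene stem_tip [462.  186.3   2.6] 0.84
scene stem_tip [ 485.1 -170.5   -2.3] 0.56
scene vase [ 485.  -171.5   -3.9] 0.83
scene glass_vase [685.4 142.8  -2.4] 0.91
scene glass_vase [ 5.568e+02  1.838e+02 -4.000e-01] 0.55
top stem_tip [454.6 188.7  -1.9] 0.68
top vase [ 486.5 -165.9    1.8] 0.62
top glass_vase [ 6.860e+02  1.455e+02 -4.000e-01] 0.86
top glass_vase [549.7 181.6   1.8] 0.68
```

View pics/f1.png

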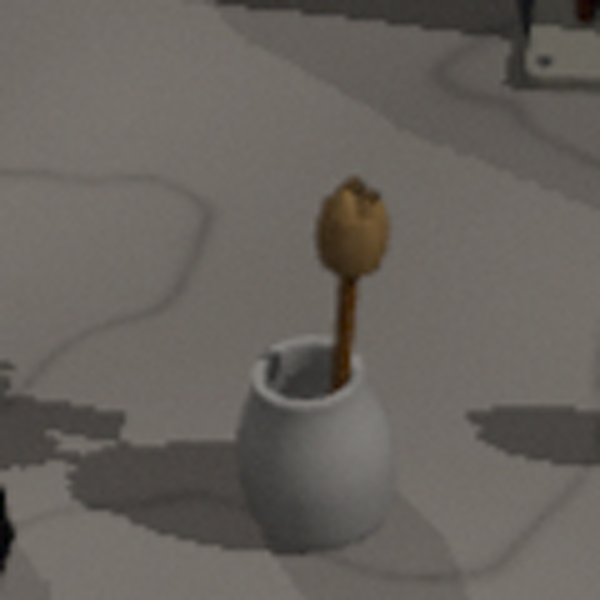

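View pics/f2.png

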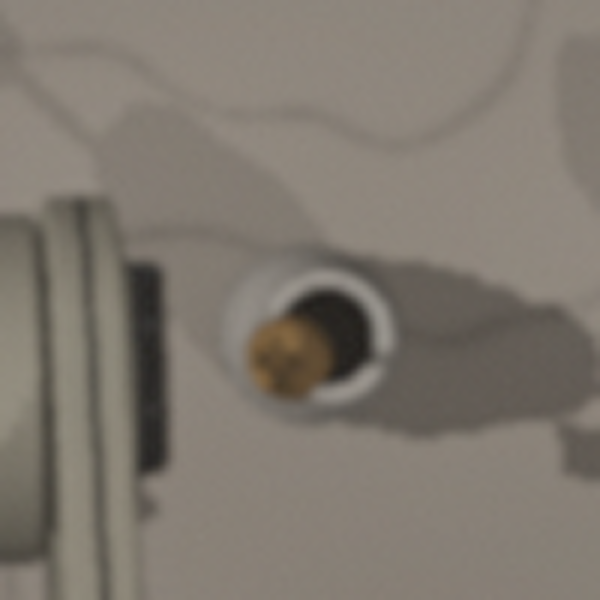

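View pics/f_s.png

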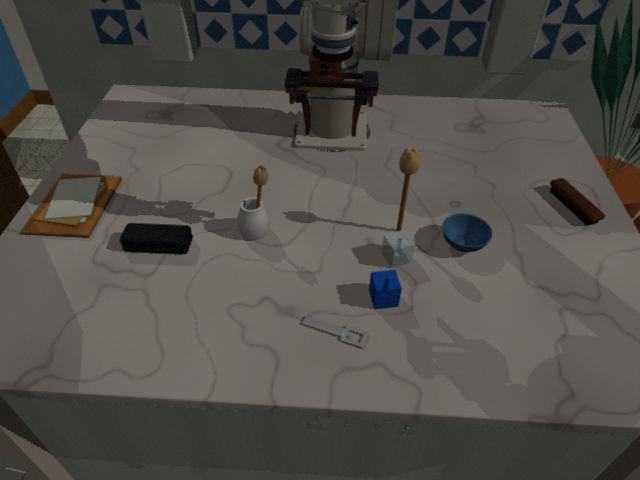

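```bash
python3 - <<'E'
from look import *
h,e=tri(ray("scene",190+352/5,130+229/5),ray("top",340+290/6,230+358/6));print(h,e)
b=np.array([483.6,-167,12]);d=h-b;print(d,np.linalg.norm(d),np.degrees(np.arctan2(np.hypot(*d[:2]),d[2])))
print("rim stem",atz("scene",190+342/5,130+385/5,80))
a,b=cv2.imread("pics/top0.png"),cv2.imread("pics/f_t.png")
for im in(a,b):
    g=cv2.cvtColor(im,cv2.COLOR_BGR2GRAY)[290:310,380:415];print(g.shape)
# rim position
print("mouth scene now",atz("scene",190+306/5,130+373/5,90), "top outer", atz("top",340+335/6,230+337/6,90))
E
```

```text
[ 478.59167495 -147.71070075  168.10349843] [np.float64(2.1213706641056094), np.float64(2.1213706641055206)]
[ -5.00832505  19.28929925 156.10349843] 157.37046294376685 7.275285576580682
rim stem [ 485.72993453 -155.87621595   80.        ]
(20, 35)
(20, 35)
mouth scene now [ 489.84110141 -171.77049693   90.        ] top outer [ 485.28058576 -178.79046201   90.        ]
```

```bash
python3 - <<'E'
from look import *
a,b=[cv2.cvtColor(cv2.imread(f"pics/{n}.png"),cv2.COLOR_BGR2GRAY).astype(np.float32) for n in("scene0","f_s")]
for name,(r0,r1,c0,c1) in dict(vase=(212,246,232,276),glass=(242,268,380,418)).items():
    print(name,cv2.phaseCorrelate(a[r0:r1,c0:c1],b[r0:r1,c0:c1],cv2.createHanningWindow((c1-c0,r1-r0),cv2.CV_32F)))
E
```

```text
vase ((0.22671212320510037, 0.049881400195378234), 1.0405512304953586)
glass ((0.17914146480485726, -0.4720243337161012), 0.9792254408200581)
```

```bash
python3 -c "
from look import *
print(close_job())"
```

```text
the job is handed in; nothing more can be done
None
```

I drew the small tulip out of the clear glass vase and planted it in a frog hole in the stoneware vase. I let go only once it was home, and handed the job in at about 20 s.

**Grip:** I couldn't grip the stem 115–125 mm up as you asked. I closed there twice, and both times the fingers stopped on the head at about 32 mm. I gripped the head about 155 mm up instead, and it held firmly.

**Search and drop:** The stem tip touched the frog top at the expected height. I swept it in a growing spiral, mostly at 1–5 N but briefly up to about 8 N. It dropped into a hole about 7 mm from the middle. I felt the hole floor at the expected depth (tool at 162.3 mm, tip about 12 mm above the underside, peak 7.4 N) before opening the gripper.

**Last checks:**
- **Depth:** the head's measured height (168 mm) agrees with the stem being fully home.
- **Lean:** it stands on its own but leans about 7°. The loose hole allows about 6.5°, so this is as upright as it stands when let go.
- **Vases:** both are where they were, with image shifts of at most half a pixel (about 1 mm). One rough reading of the vase mouth in the top camera was several mm off. I put that down to the reading, because the other check showed no move.
- **Other things:** the bowl, case, opener, blue block and larger tulip look untouched in the final picture.

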